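# Open the filter wheel unit and hold its index plunger out

## Robot

A 7-joint arm with a two-finger parallel gripper is mounted at the origin on the work surface. World frame = base frame: x ahead of the robot, y to its left, z up, the work surface at z = 0. Lengths are in m, angles in rad, forces in N, time in s.
With the tool pointing down it reaches from about 0.35 to 0.9 m from the base axis. Payload 8.1 kg.
Tool frame: the origin (TCP) lies on the centre line of the jaws, within the pads' length; the fingertips stand 17 mm ahead of it and the grasp point (between the pads) lies 2 mm behind it; z points along the fingers, y is the direction in which the jaws open and shut (so a half turn about z gives the same grasp; the last joint's range is limited). The gripper opens to 92 mm and grips with 3 to 60 N. Pads are 19 mm wide; open, the fingers measure 130 mm over their backs; the gripper's body (75 mm by 190 mm) begins 47 mm behind the grasp point.
Start: joints at [1.166, 0.434, 0.025, 1.573, -0.012, 1.134, -0.075], TCP at [0.186, -0.597, 0.244] pointing down, gripper open.
Joint ranges: [-2.62, 2.62], [-0.44, 2.09], [-1.27, 1.32], [0.08, 2.57], [-1.32, 4.46], [0.12, 2], [-2.74, 2.74]. Speed limits (rad/s): [2.22, 2.22, 3.01, 3.01, 3.14, 3.14, 3.14].

## Interface

Orientations are given as a rotation vector (axis times angle).
In Python, from cell import arm gives the robot as it stands.
- The arm moves only by the shell command python3 -m creep 'ROWS' [FORCE]. ROWS is JSON, a list that holds one entry, the list of rows, each a list of 7 numbers: the shift along the world's x, y, z in cm, then the turn, a rotation vector about the world's x, y, z in degrees, then the opening, from -1 (shut) to 1 (fully open), so that 0 is half open. In form: [[[tx, ty, tz, ax, ay, az, jaw], ...]]. A call has 1 to 5 rows; each row is the pose to reach, as a shift and turn from the pose commanded when the call began; what a row does not reach only later rows make up. A row lasts 1/10 s, in which the tool goes at most 50 mm and 8.59 degrees, less where a joint would pass 70% of its speed; a pose out of reach is approached as far as the arm can. A call with a gripper value outside its range is refused whole. The fingers move at their own pace and stop on an object; FORCE is the grip in N (left out, the last holds). Time passes only in rows, so rows that repeat a pose let the fingers close. It gives the time, the measured TCP pose, the force and the opening at its end, in the units of the state.
- arm.observe(): the state, without advancing time (a new reading comes with each control period).
- arm.get_image(name): name is "side" or "top" or "wrist"; returns the picture (384x512x3 uint8, red, green, blue); there is no depth.
- arm.camera_model(name): a dict with "vfov" (degrees; the focal length in pixels is half the picture's height over the tangent of half this angle, whatever the lens; pixels are square), "cx", "cy" (the principal point, pixels), "cam_to_world" (4x4, takes a point from camera to world coordinates); the wrist camera has in their place "T_tool_cam" (4x4, takes a point from camera to tool coordinates, whose origin is the TCP and whose axes are the flange's). Camera axes: x right, y down, z forward; pixel columns grow to the right and rows downward; lengths in m; the calibration is good to about 2 mm. A picture is of the moment at which its call begins: read the wrist's pose just before it. camera_model takes no time and is no camera call.
- arm.sign_off(): hands the job in, once; it reports no verdict.
The state is a dict: "clock": time; "joints": joint angles; "dq": joint speeds; "joint_efforts": joint torques, N m; "position": TCP position; "ee_rot": TCP orientation; "force": force on the tool from outside, world axes, zero at the start; "ft_torque": the same for the moment, N m; "width": opening from 0.0 (shut) to 1.0 (fully open).
Only numpy, scipy, OpenCV 4.12 (cv2) and the standard library are available. Lean on these libraries where they do the work, as an engineer would, in place of code of your own. Each camera call takes 0.05 s, during which the arm holds its last target.

## Task

I want to turn the filter wheel by its rim, but its index plunger locks it. Slide the grey cover of the filter wheel unit fully open, then pull the red sprung plunger knob inside straight up as far as it goes, so that its pin is well clear of the seat hole in the wheel, and finish while still gripping it there: do not let go. Leave the cover open and do not shift the other things on the bench.

Things in the scene. Friction and masses are not known exactly. Their poses are not given: they have to be found in the camera images.
- housing: Filter wheel unit, fixed to the bench, upright: a white box 136 mm (own x) by 268 mm (own y) by 80 mm tall. Origin at the centre of its underside, z up; its cover opens towards +y. The -y half is a compartment under the cover, the +y half a solid deck. Aluminium cover rails on the long edges rise to 91 mm. An aluminium wheel's rim sticks out 24 mm beyond both long sides, 26 to 36 mm up
- compartment (a point): Centre of the compartment's mouth, at x = 0, y = -66, z = 80 mm of the unit, above the plunger. The open-topped compartment is 124 mm wide in x and reaches from y = -128 to +6 mm. The wheel's face lies 36 mm above the bench inside; a dark steel bridge, 16 mm wide in y, top 49 mm above the bench, spans the compartment along x and guides the plunger
- cover (a joint): Slide of the flat grey cover (124 x 128 x 4 mm, top face 86 mm above the bench), m: 0 = shut over the compartment, 0.118 = fully open against its stop, moved along the unit's +y. Starts shut or up to 15 mm open. About 2 N moves it; it stays where it is left
- cover_grip (a point): Centre of the black upright grip rib on the middle of the cover; moves with the cover. The rib is 64 mm long in the unit's x, 12 mm thick in y, 24 mm high (foot 86 mm, top 110 mm above the bench). With the cover shut it stands straight above the plunger. Axes as the unit's
- plunger (a joint): Lift of the sprung index plunger, m: 0 = seated (its steel pin is 8 mm deep in the seat hole of the wheel), grows straight upward, 0.020 = fully pulled out against its stop. A spring pulls it down with about 3 N at 0 and 9 N at 0.020; let go, it snaps back
- plunger_knob (a point): Centre of the red plunger knob, an upright cylinder 24 mm in diameter and 24 mm high; moves with the plunger. Seated, its centre is 65 mm, top 77 mm, underside 53 mm above the bench, at x = 0, y = -66 mm of the unit; with the cover fully open at least 40 mm are free all around it, but for the bridge below. Axes as the unit's
- flask: Bystander: clear flat culture flask with orange cap, lying, about 120 x 75 x 34 mm; origin under its centre
- media_bottle: Bystander: clear bottle, orange cap, 64 mm in diameter, 140 mm tall; origin at the centre of its underside
- buffer_bottle: Bystander: white bottle, blue cap, 64 mm in diameter, 140 mm tall; origin at the centre of its underside
- petri_dish: Bystander: clear round dish, 90 mm in diameter, 17 mm high; origin at the centre of its underside
- spare_filter: Bystander: spare round filter in a dark mount, 32 mm in diameter, 8 mm high; origin at the centre of its underside
- slide_box: Bystander: blue slide box 100 x 85 x 28 mm; origin at the centre of its underside

How it is judged:
By the outcome, as a careful person would: the job done as asked, in the order asked, and still so for the second after the job is handed in, while the arm keeps its last pose, push and grip.
It also fails if it takes over 40 s, if anything falls off the work surface, if the arm or the gripper's body presses on something with over 40 N, if the wrist force passes 120 N, or if a joint passes its speed limit or range.

## Working session

There is one attempt and no reset: what is moved stays moved. The work goes in short steps, Python scripts to look and compute and a shell command to move; the robot and the scene stay as the last step left them, time stands still between calls to the robot, and variables do not carry over. Pictures are saved under pics/ and viewed, and the job is handed in when it is done.

```bash
ls; mkdir -p pics; python3 - <<'E'
from cell import arm
import cv2, json
print(arm.observe())
for n in ("side","top","wrist"):
    print(n, arm.camera_model(n))
for n in ("side","top"):
    cv2.imwrite(f"pics/{n}0.png", arm.get_image(n)[:,:,::-1])
E
```

```text
pics
{'clock': 0.0, 'joints': array([ 1.16640794,  0.43518455,  0.02498189,  1.57410239, -0.01156705,
        1.13401299, -0.07511633]), 'dq': array([-0.00065974, -0.00066569,  0.00019584,  0.00115265, -0.00013979,
        0.00271691,  0.00060118]), 'joint_efforts': array([ 8.09691096e-05, -6.67850733e+01,  9.86046642e-01, -3.14458358e+01,
       -6.03293977e-02,  4.28279070e-02,  1.82366707e-04]), 'position': array([ 0.18555339, -0.59630547,  0.24296691]), 'ee_rot': array([-3.10442155e+00, -4.71899616e-01,  6.37454524e-04]), 'force': array([ 0.22371181,  0.93834155, -0.08135535]), 'ft_torque': array([-0.02271282, -0.06126829,  0.00618774]), 'width': 1.0007097542265115}
side {'vfov': 49.2503763727835, 'cx': 248.66357499655913, 'cy': 195.34397873935097, 'cam_to_world': array([[-0.94140078, -0.26981806,  0.20239264,  0.34934319],
       [-0.33692882,  0.72451171, -0.60130005,  0.66456073],
       [ 0.01560578, -0.63425625, -0.77296537,  0.97313667],
       [ 0.        ,  0.        ,  0.        ,  1.        ]])}
top {'vfov': 56.06358670490296, 'cx': 254.46910971047896, 'cy': 192.47544153964708, 'cam_to_world': array([[-0.01826472, -0.99419438,  0.10603745,  0.45718871],
       [-0.99957271,  0.01573629, -0.02463264,  0.0195165 ],
       [ 0.022821  , -0.10644205, -0.99405699,  1.15918195],
       [ 0.        ,  0.        ,  0.        ,  1.        ]])}
wrist {'vfov': 61.65748195179514, 'cx': 252.69112710386247, 'cy': 192.54686009165178, 'T_tool_cam': array([[ 4.20734274e-04, -9.64959829e-01, -2.62397316e-01,
         6.93510555e-02],
       [ 9.99999646e-01,  5.97263320e-04, -5.92997629e-04,
        -7.44129079e-05],
       [ 7.28939183e-04, -2.62396974e-01,  9.64959738e-01,
        -1.40764666e-01],
       [ 0.00000000e+00,  0.00000000e+00,  0.00000000e+00,
         1.00000000e+00]])}
```

View pics/side0.png

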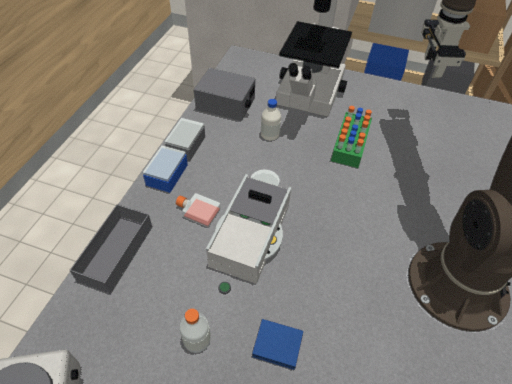

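View pics/top0.png

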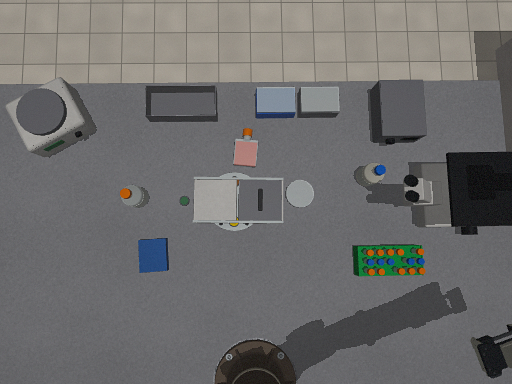

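The unit lies with its deck (white, left at ~(216,200)) to world +y, and the cover and black rib at ~(261,200) in the top view. I'll enlarge it.

```bash
python3 - <<'E'
import cv2
a=cv2.imread("pics/top0.png")[160:240,180:300]; cv2.imwrite("pics/top0c.png",cv2.resize(a,None,fx=6,fy=6,interpolation=cv2.INTER_CUBIC))
a=cv2.imread("pics/side0.png")[165:285,195:305]; cv2.imwrite("pics/side0c.png",cv2.resize(a,None,fx=5,fy=5,interpolation=cv2.INTER_CUBIC))
E
```

```text
(no output)
```

View pics/top0c.png

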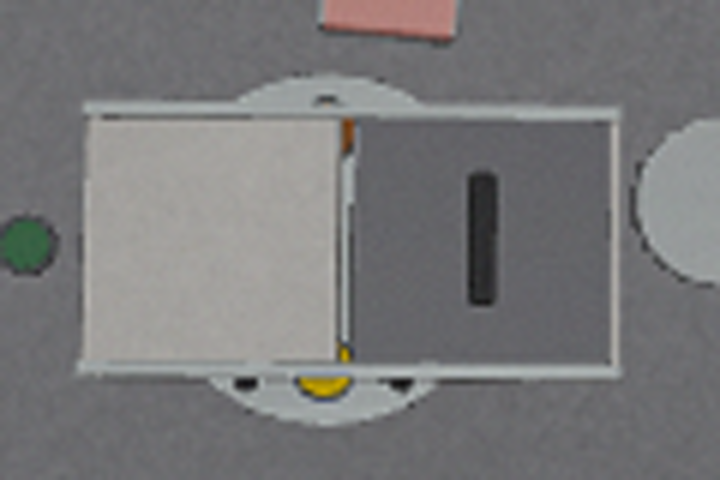

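View pics/side0c.png

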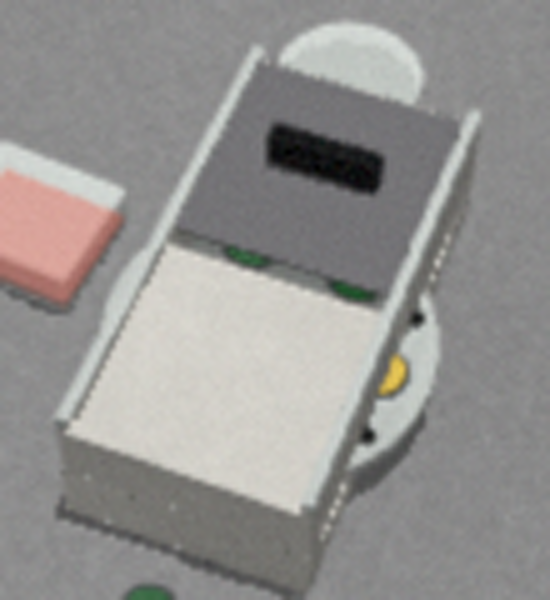

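```bash
cat > h.py <<'E'
import numpy as np
from cell import arm
from scipy.spatial.transform import Rotation as R
def ray(name,u,v):
    m=arm.camera_model(name); f=192/np.tan(np.radians(m['vfov']/2))
    d=np.array([(u-m['cx'])/f,(v-m['cy'])/f,1])
    if name=='wrist':
        s=arm.observe(); T=np.eye(4); T[:3,:3]=R.from_rotvec(s['ee_rot']).as_matrix(); T[:3,3]=s['position']; T=T@m['T_tool_cam']
    else: T=m['cam_to_world']
    return T[:3,3],T[:3,:3]@d
def at(name,u,v,z):
    o,d=ray(name,u,v); return o+d*(z-o[2])/d[2]
E
python3 - <<'E'
from h import *
c=lambda p:((p[0]+.5)/6-.5+180,(p[1]+.5)/6-.5+160)
P=[at('top',*c(p),.091) for p in [(83,102),(621,108),(621,378),(78,373)]]
for p in P: print(p.round(4))
print('ctr',np.mean(P,0).round(4), 'len',np.linalg.norm(P[0]-P[1]),np.linalg.norm(P[2]-P[1]))
print('rib',at('top',*c((483,238)),.110).round(4),at('top',*c((483,171)),.110).round(4),at('top',*c((483,305)),.110).round(4))
print('deck/compartment edge', [at('top',*c(p),.08).round(4) for p in [(88,118),(340,118),(336,362),(82,362)]])
cs=lambda p:((p[0]+.5)/5-.5+195,(p[1]+.5)/5-.5+165)
print('side rib top corners',[at('side',*cs(p),.110).round(4) for p in [(270,123),(384,155),(268,143),(380,172)]])
print('side rails',[at('side',*cs(p),.091).round(4) for p in [(258,46),(476,111),(60,420),(308,507)]])
d=P[0]-P[1];print(np.degrees(np.arctan2(-d[0],d[1])));d=P[3]-P[2];print(np.degrees(np.arctan2(-d[0],d[1])))
E
```

```text
[0.6217 0.1743 0.091 ]
[ 0.6147 -0.0936  0.091 ]
[ 0.4802 -0.09    0.091 ]
[0.4874 0.1768 0.091 ]
ctr [0.551  0.0419 0.091 ] len 0.2679546684605711 0.1345081478978336
rib [ 0.5489 -0.0225  0.11  ] [ 0.5818 -0.0232  0.11  ] [ 0.5163 -0.0219  0.11  ]
deck/compartment edge [array([0.6152, 0.1734, 0.08  ]), array([0.6133, 0.047 , 0.08  ]), array([0.4909, 0.0506, 0.08  ]), array([0.4931, 0.1764, 0.08  ])]
side rib top corners [array([ 0.5827, -0.027 ,  0.11  ]), array([ 0.5182, -0.0272,  0.11  ]), array([ 0.579 , -0.0134,  0.11  ]), array([ 0.5166, -0.0154,  0.11  ])]
side rails [array([ 0.6136, -0.0938,  0.091 ]), array([ 0.4836, -0.0904,  0.091 ]), array([0.6202, 0.1742, 0.091 ]), array([0.4897, 0.178 , 0.091 ])]
-1.4961504627615219
-1.5410947156993708
```

Both views agree: unit centre is about (0.551, 0.042), yaw −1.5°, opening towards world +y. The cover is roughly 2 mm open, the rib is at about (0.549, −0.0225), and the plunger is at about (0.549, −0.024). I'll move above the rib, turning −18.8° so the jaws close along the unit's y.

```bash
python3 -m creep '[[[2.5,4,0.5,0,0,-3.8,1],[5,8,0.5,0,0,-7.6,1],[7.5,12,0.5,0,0,-11.4,1],[10,16,0.5,0,0,-15.2,1],[12.5,20,0.5,0,0,-18.8,1]]]' 20 && python3 -m creep '[[[2.5,4,0,0,0,0,1],[5,8,0,0,0,0,1],[7.5,12,0,0,0,0,1],[10,16,0,0,0,0,1],[12.5,20,0,0,0,0,1]]]'
```

```text
clock: 0.6
position: [0.3113, -0.3949, 0.2486]
ee_rot: [-3.141, 0.046, 0.0]
force: [-0.1, -0.8, 0.2]
width: 1.0
clock: 1.1
position: [0.4362, -0.195, 0.2487]
ee_rot: [3.141, -0.042, -0.0]
force: [0.3, -0.2, 0.1]
width: 0.996
```

```bash
python3 -m creep '[[[2.5,4,0,0,0,0,1],[5,8,0,0,0,0,1],[7.5,12,0,0,0,0,1],[10,16,-2,0,0,0,1],[11.3,17.3,-3,0,0,0,1]]]' && python3 -m creep '[[[0,0,0,0,0,0,1],[0,0,0,0,0,0,1]]]' && python3 - <<'E'
from h import *
import cv2
print(arm.observe()['position'],arm.observe()['ee_rot'])
cv2.imwrite("pics/w1.png",arm.get_image('wrist')[:,:,::-1])
E
```

```text
clock: 1.6
position: [0.5497, -0.0185, 0.2177]
ee_rot: [-3.139, 0.033, 0.0]
force: [-0.7, -1.2, -0.8]
width: 1.0
clock: 1.8
position: [0.5482, -0.024, 0.2182]
ee_rot: [3.141, -0.041, -0.003]
force: [-0.4, -0.1, 0.1]
width: 1.0
[ 0.54824532 -0.02402221  0.21818407] [ 3.14092829e+00 -4.06960898e-02 -2.66398133e-03]
```

View pics/w1.png

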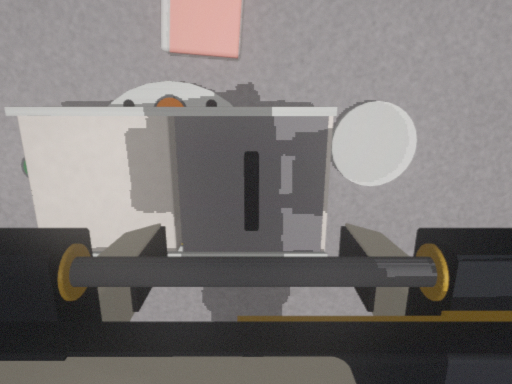

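The wrist view shows the rib at cols 244–259, rows 152–231, with the rails horizontal, so the tool is aligned with the unit. I'll check the rib's position next.

```bash
python3 - <<'E'
from h import *
for p in [(251.5,152),(251.5,231),(244,191),(259,191)]: print(at('wrist',*p,.11).round(4))
print('rail ends',at('wrist',10,111,.091).round(4),at('wrist',336,110,.091).round(4))
E
```

```text
[ 0.5823 -0.025   0.11  ]
[ 0.5166 -0.0232  0.11  ]
[ 0.5511 -0.0181  0.11  ]
[ 0.5508 -0.0302  0.11  ]
rail ends [0.6181 0.1694 0.091 ] [ 0.6118 -0.0941  0.091 ]
```

The rib is at (0.5495, −0.024), matching the earlier estimate. I'll descend 11 cm and close.

```bash
python3 -m creep '[[[0.1,0,-4,0,0,0,1],[0.1,0,-8,0,0,0,0.6],[0.1,0,-10,0,0,0,0.2],[0.1,0,-11,0,0,0,-0.3],[0.1,0,-11,0,0,0,-0.5]]]' 20 && python3 -m creep '[[[0,0,0,0,0,0,-1],[0,0,0,0,0,0,-1],[0,0,0,0,0,0,-1],[0,0,0,0,0,0,-1]]]' 20
```

```text
clock: 2.35
position: [0.549, -0.025, 0.1084]
ee_rot: [3.141, -0.044, -0.002]
force: [0.1, -0.3, 0.3]
width: 0.701
clock: 2.75
position: [0.5502, -0.0238, 0.1095]
ee_rot: [3.141, -0.042, 0.002]
force: [-0.0, -0.9, -0.1]
width: 0.352
```

```bash
python3 -m creep '[[[0,0,0,0,0,0,-1],[0,0,0,0,0,0,-1],[0,0,0,0,0,0,-1],[0,0,0,0,0,0,-1]]]' 20
```

```text
clock: 3.15
position: [0.5498, -0.0237, 0.1088]
ee_rot: [3.141, -0.041, 0.0]
force: [-1.0, 0.3, 1.1]
width: 0.134
```

The width is 12.3 mm, so the rib is gripped. Now I'll slide the cover.

```bash
python3 -m creep '[[[0.03,1,0,0,0,0,-1],[0.08,3,0,0,0,0,-1],[0.13,5,0,0,0,0,-1],[0.18,7,0,0,0,0,-1],[0.23,9,0,0,0,0,-1]]]' && python3 -m creep '[[[0.03,1,0,0,0,0,-1],[0.05,2,0,0,0,0,-1],[0.06,2.3,0,0,0,0,-1],[0.06,2.5,0,0,0,0,-1],[0.06,2.5,0,0,0,0,-1]]]'
```

```text
clock: 3.65
position: [0.5522, 0.0672, 0.1088]
ee_rot: [3.141, -0.042, 0.001]
force: [1.2, -2.3, 0.9]
width: 0.128
clock: 4.15
position: [0.5528, 0.0912, 0.1088]
ee_rot: [-3.141, 0.042, -0.001]
force: [0.9, 0.4, 1.7]
width: 0.13
```

```bash
python3 -m creep '[[[0,0.1,0,0,0,0,-1],[0,0.2,0,0,0,0,-1],[0,0.3,0,0,0,0,-1],[0,0.3,0,0,0,0,-1]]]'; python3 -m creep '[[[0,0.1,0,0,0,0,-1],[0,0.2,0,0,0,0,-1],[0,0.3,0,0,0,0,-1],[0,0.3,0,0,0,0,-1]]]'
```

```text
clock: 4.55
position: [0.5529, 0.0941, 0.1088]
ee_rot: [3.141, -0.042, 0.001]
force: [2.9, -1.2, 2.8]
width: 0.132
clock: 4.95
position: [0.5529, 0.0943, 0.1088]
ee_rot: [3.138, -0.045, -0.0]
force: [1.0, -9.2, 5.4]
width: 0.128
```

The cover stopped at 118 mm of travel with a −9 N reaction, so it's at its stop. I'll release, go up and look.

```bash
python3 -m creep '[[[0,0,0,0,0,0,0.2],[0,0,0,0,0,0,0.2],[0,0,0,0,0,0,0.2],[0,0,0,0,0,0,0.2]]]'; python3 -m creep '[[[0,-0.3,1,0,0,0,0.2],[0,-0.3,4,0,0,0,0.2],[-0.1,-3,7,0,0,0,0.2],[-0.2,-7,9,0,0,0,0.2],[-0.3,-11,9,0,0,0,0.2]]]'; python3 -m creep '[[[0,-1.1,0,0,0,0,0.2],[0,-1.1,0,0,0,0,0.2],[0,-1.1,0,0,0,0,0.2]]]'; python3 - <<'E'
from h import *
import cv2
print(arm.observe()['position'],arm.observe()['ee_rot'])
cv2.imwrite("pics/w2.png",arm.get_image('wrist')[:,:,::-1])
cv2.imwrite("pics/s2.png",cv2.resize(arm.get_image('side')[150:290,180:320,::-1],None,fx=4,fy=4,interpolation=cv2.INTER_CUBIC))
E
```

```text
clock: 5.35
position: [0.5523, 0.0978, 0.1085]
ee_rot: [-3.141, 0.04, 0.001]
force: [0.4, -0.4, 0.8]
width: 0.427
clock: 5.85
position: [0.5514, -0.0133, 0.2027]
ee_rot: [-3.141, 0.039, -0.009]
force: [0.8, -0.5, -0.5]
width: 0.601
clock: 6.15
position: [0.5496, -0.0225, 0.1989]
ee_rot: [-3.14, 0.04, 0.0]
force: [0.1, 0.3, -0.9]
width: 0.604
[ 0.54957767 -0.02246356  0.19888655] [-3.14034842e+00  4.02970167e-02  7.52233217e-05]
```

View pics/w2.png

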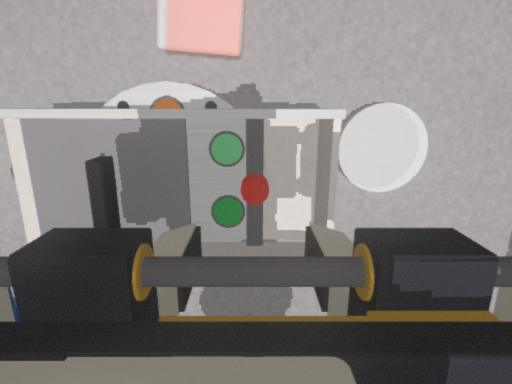

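View pics/s2.png

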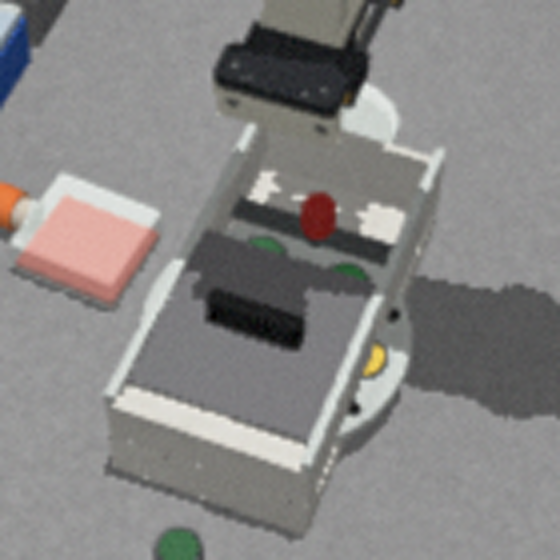

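The cover is open: only a thin white deck strip remains past it in the side view. The red knob is visible at wrist pixel (254.5, 189), standing on the dark bridge.

```bash
python3 - <<'E'
from h import *
for p in [(240.5,189),(269.5,189),(254.5,172),(254.5,205)]: print(at('wrist',*p,.077).round(4))
E
```

```text
[ 0.5508 -0.0114  0.077 ]
[ 0.5503 -0.0358  0.077 ]
[ 0.5651 -0.0235  0.077 ]
[ 0.5364 -0.0229  0.077 ]
```

Knob centre is about (0.549, −0.0235); the −x edge plus 12 mm gives 0.5484. I'll descend 13 cm with the jaws at 46 mm, then close at 40 N.

```bash
python3 -m creep '[[[0,-0.1,-3,0,0,0,0],[0,-0.1,-6,0,0,0,0],[0,-0.1,-9,0,0,0,0],[0,-0.1,-11,0,0,0,0],[0,-0.1,-12,0,0,0,0]]]' && python3 -m creep '[[[0,0,-0.5,0,0,0,0],[0,0,-1,0,0,0,0],[0,0,-1,0,0,0,0]]]' && python3 - <<'E'
from h import *
import cv2
print(arm.observe()['position'])
cv2.imwrite("pics/w3.png",arm.get_image('wrist')[:,:,::-1])
cv2.imwrite("pics/s3.png",cv2.resize(arm.get_image('side')[150:290,180:320,::-1],None,fx=4,fy=4,interpolation=cv2.INTER_CUBIC))
E
```

```text
clock: 6.75
position: [0.5485, -0.023, 0.0768]
ee_rot: [-3.141, 0.038, 0.005]
force: [-0.4, 0.1, 0.0]
width: 0.504
clock: 7.05
position: [0.5499, -0.0245, 0.0689]
ee_rot: [-3.141, 0.041, -0.001]
force: [-0.3, -0.3, 0.5]
width: 0.502
[ 0.54992481 -0.02445752  0.06894953]
```

View pics/w3.png

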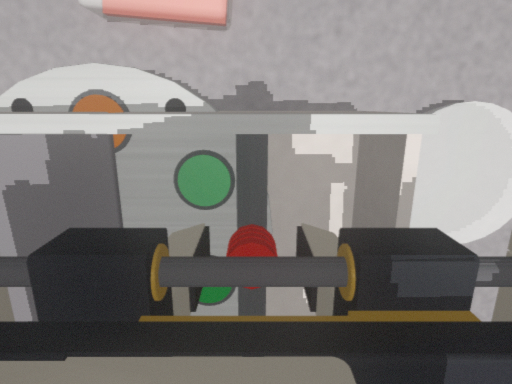

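View pics/s3.png

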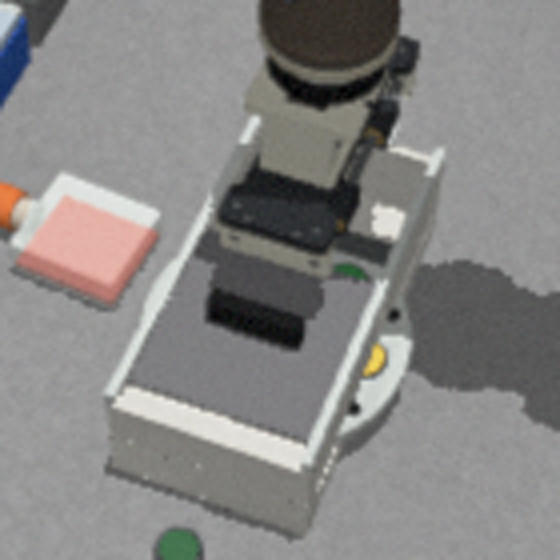

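The knob (col ~252) sits midway between the pads (inner edges at cols ~210 and ~297), and the cover is still open. Closing now.

```bash
python3 -m creep '[[[0,0,0,0,0,0,-1],[0,0,0,0,0,0,-1],[0,0,0,0,0,0,-1],[0,0,0,0,0,0,-1],[0,0,0,0,0,0,-1]]]' 40
```

```text
clock: 7.65
position: [0.5499, -0.024, 0.069]
ee_rot: [-3.141, 0.04, -0.001]
force: [-0.4, 4.1, 2.8]
width: 0.245
```

```bash
python3 -m creep '[[[0,0,0,0,0,0,-1],[0,0,0,0,0,0,-1]]]'; python3 -m creep '[[[0,0,0.3,0,0,0,-1],[0,0,0.6,0,0,0,-1],[0,0,0.9,0,0,0,-1],[0,0,1,0,0,0,-1],[0,0,1,0,0,0,-1]]]'
```

```text
clock: 7.85
position: [0.5498, -0.024, 0.0689]
ee_rot: [-3.141, 0.04, -0.001]
force: [0.1, 5.1, 4.2]
width: 0.245
clock: 8.35
position: [0.5498, -0.0239, 0.0783]
ee_rot: [-3.14, 0.04, -0.0]
force: [2.6, 6.2, -6.9]
width: 0.253
```

```bash
python3 -m creep '[[[0,0.1,0.3,0,0,0,-1],[0,0.1,0.6,0,0,0,-1],[0,0.1,0.8,0,0,0,-1],[0,0.1,0.9,0,0,0,-1],[0,0.1,0.9,0,0,0,-1]]]'; python3 -m creep '[[[0,0,0.1,0,0,0,-1],[0,0,0.2,0,0,0,-1],[0,0,0.3,0,0,0,-1],[0,0,0.3,0,0,0,-1]]]'
```

```text
clock: 8.85
position: [0.5497, -0.0239, 0.0878]
ee_rot: [3.141, -0.042, 0.0]
force: [4.0, 2.2, -9.9]
width: 0.252
clock: 9.25
position: [0.5496, -0.0238, 0.0894]
ee_rot: [-3.141, 0.041, 0.001]
force: [8.9, 2.9, -24.0]
width: 0.251
```

The plunger hits its stop at 20.5 mm of travel, where the force rises steeply to 24 N. I'll ease the overpull a little and verify.

```bash
python3 -m creep '[[[0,0,-0.1,0,0,0,-1],[0,0,-0.1,0,0,0,-1],[0,0,-0.1,0,0,0,-1],[0,0,-0.1,0,0,0,-1],[0,0,-0.1,0,0,0,-1]]]'; python3 - <<'E'
from h import *
import cv2
print(arm.observe()['position'],arm.observe()['force'])
cv2.imwrite("pics/w4.png",arm.get_image('wrist')[:,:,::-1])
cv2.imwrite("pics/s4.png",cv2.resize(arm.get_image('side')[150:290,180:320,::-1],None,fx=4,fy=4,interpolation=cv2.INTER_CUBIC))
cv2.imwrite("pics/t4.png",arm.get_image('top')[:,:,::-1])
E
```

```text
clock: 9.75
position: [0.5497, -0.0238, 0.0892]
ee_rot: [-3.141, 0.042, 0.0]
force: [5.9, 2.4, -13.9]
width: 0.251
[ 0.54971306 -0.02382459  0.08924821] [  5.87850376   2.38139278 -13.88223195]
```

View pics/w4.png

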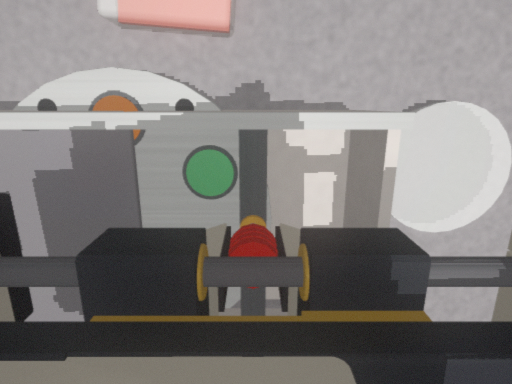

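View pics/s4.png

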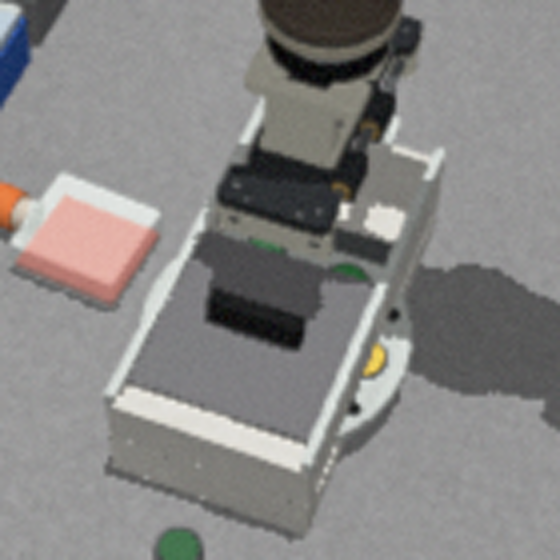

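View pics/t4.png

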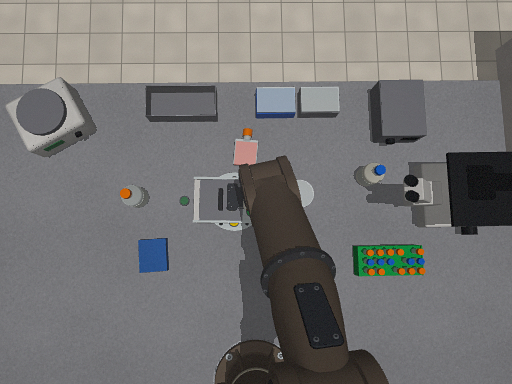

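The knob is held between the pads at (252, 250) and moved up with them, exposing a yellow band beneath it at (252, 222). The cover is open and the bystanders haven't moved. The height held at 20.3 mm of lift while the force changed from 24 to 14 N, so the plunger is against its stop. Handing in.

```bash
python3 -c "
from cell import arm
print(arm.observe()['position'],arm.observe()['force'],arm.observe()['width']); print(arm.sign_off())"
```

```text
[ 0.54970609 -0.02384607  0.08923177] [  6.36782491   3.36731808 -13.66243861] 0.2535185894976829
the job is handed in; nothing more can be done
None
```

The filter wheel's cover is fully open, and the gripper is holding the red plunger knob pulled up against its stop. I handed the job in with the arm in that pose, about 10 s into the 40 s allowed.

- **Cover:** I gripped its rib and slid it 118 mm along the unit's +y. It stopped there and pushed back with about 9 N. Later pictures show it still open.
- **Plunger:** I gripped the knob with 40 N and lifted it 20.3 mm. The height barely changed (0.2 mm) when I eased the pull from 24 N to 14 N, which is more than the 9 N spring, so it is at its stop. The wrist picture shows the knob still between the pads and a yellow band exposed below it.
- **Bystanders:** none of those visible in the last top and side pictures has moved.

Two readings were slightly off. The jaw reading on the knob was about 23 mm instead of 24 mm. A sideways force of about 7 N remained at the end, so the grip is probably slightly off-centre. The pin itself is hidden from the cameras, so I judged it clear of the hole from the lift and the force, not by sight.

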